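# Clear out the drilling jig

### The job

Clear the drilling fixture for the next run: wind the handwheel until the hold-down clamp has drawn back fully against its stop, then lift the jig plate straight up off its two dowels, keeping it level until it is clear, and lay it flat, right way up, in the middle of the white foam pad. Then take every wooden offcut lying in the bed of the fixture and put it in the steel bin, leaving the clamp back and the other things on the bench alone.

Things in the scene. Friction and masses are not known exactly. Their poses are not given: they have to be found in the camera images.
- fixture: grey drilling fixture, fixed. Origin: on the bench under the centre of its bed; +x points away from the robot, +y left along the bed. At y = +-66 to +-86 mm stand rails, tops 36 mm up, with one 10 mm dowel each at x = 0, y = +-76 mm, tips 62 mm up. In front (x -157 to -80 mm, y +-41 mm, top 66 mm up) a portal carries the handwheel and guides the clamp
- bed (a point): centre of the fixture's bed floor, 10 mm above the bench; the bed is 132 mm (y) by 72 mm (x) inside, axes as the fixture's, between the two rails; lips only 6 mm higher than the floor close it at x = +-36 to +-42 mm
- clamp (a joint): slide of the hold-down clamp, m: 0 = fully forward, 0.042 = drawn back against its stop (towards -x of the fixture). Driven by the handwheel, 14 mm a turn
- clamp_toe (a point): tip of the clamp's toe (24 mm wide, from 46 to 55 mm above the bench, 2 mm over the plate); it lies at x = -22 mm of the fixture with the clamp at 0, where it overhangs the front edge of the jig plate and holds it down, and at -64 mm when fully back
- handwheel (a joint): angle of the handwheel, rad, about its upright axis; grows anticlockwise seen from above, which draws the clamp back; clamp = handwheel / (6 pi) * 0.042; ends at 6 pi when the clamp touches its stop. Turns easily (under 0.1 N m) and stays where it is left
- wheel_axis (a point): point on the handwheel's upright axis, 95 mm above the bench (x = -114 mm of the fixture); the wheel is a disc of 74 mm diameter, top 79 mm above the bench
- crank_grip (a point): middle of the black upright crank handle on the handwheel, 28 mm from the wheel's axis; 14 mm in diameter, from 81 to 110 mm above the bench (this point is 95 mm up). The handle spins freely on its own pin, so it can be held with a gripper that keeps its orientation while it goes round in a circle
- jig_plate: aluminium jig plate 76 (x) x 184 (y) x 8 mm, 0.3 kg, origin at the centre of its underside, z up; lies on the fixture's rails with its two 11.5 mm holes (x = 0, y = +-76 mm) over the dowels, which stand 18 mm above its top face; must be raised more than 26 mm to come clear
- plate_handle (a point): middle of the plate's black upright bar handle, 16 mm (plate x) by 64 mm (plate y), 8 to 48 mm above the plate's underside; this point is 28 mm above the underside. Axes as the plate's
- pad_top (a point): centre of the top face of the white foam pad, about 128 x 128 mm (flat bearing part 116 x 116 mm), 10 mm thick, fixed to the bench; this point is 9 mm above the bench; the plate rests on it and sticks out beyond it at both ends
- bin: dark steel open bin, 124 x 124 mm outside, 60 mm high, walls 4 mm, fixed; origin at the centre of its underside
- offcut_1_mid (a point): centre of a round dowel end, 22 mm diameter, 20 mm high, 15 g, standing in the bed under the plate (may be absent)
- offcut_2_mid (a point): centre of a batten end, 20 (x) x 24 (y) x 18 mm, 15 g, in the bed under the plate (may be absent)
- offcut_3_mid (a point): centre of a round dowel end, 23 mm diameter, 18 mm high, 15 g, in the bed under the plate (may be absent)
- offcut_4_mid (a point): centre of a batten end, 22 (x) x 19 (y) x 21 mm, 15 g, in the bed under the plate (may be absent)
- eraser: eraser in a blue card sleeve, 18 x 38 x 11 mm, lying at the right end of the bench: leave alone. Origin under its centre
- inkpot: squat glass jar with a yellow lid, 52 mm diameter, 40 mm high, at the back: leave alone. Origin under its centre
- jar: small glass jar with a yellow lid, 36 mm diameter, 48 mm high, at the back right: leave alone. Origin under its centre

How it is judged:
By the outcome, as a careful person would: the job done as asked, in the order asked, and still so for the second after the job is handed in, with the robot touching nothing.
Of offcut_1, offcut_2, offcut_3, offcut_4 only 3 to 4 are there at a start; the rules pass over those that are not, and their reading is None.
At some moment in a run one of offcut_1, offcut_2, offcut_3, offcut_4 may be knocked a few centimetres aside while the robot is not near it.
Once in a run the grip may slacken for a moment while it holds something.
It also fails if it takes over 200 s, if anything falls off the work surface, if the arm or the gripper's body presses on something with over 40 N, if the wrist force passes 120 N, or if a joint passes its speed limit or range.

### The arm

A 7-joint arm with a two-finger parallel gripper is mounted at the origin on a cart in front of the work surface, level with it; the furniture and walls round the work are solid. World frame = base frame: x ahead of the robot, y to its left, z up, the work surface at z = 0. Lengths are in m, angles in degrees, forces in N, time in s.
With the tool pointing down it reaches from about 0.425 to 0.825 m from the base axis. Payload 3.6 kg.
Tool frame: the origin (TCP) lies at the very end of the fingers, on their centre line; the grasp point (between the pads) lies env.grip_depth behind it (env.grip_depth is the distance from the TCP to the grasp point, in m); z points along the fingers, y is the line along which they close (so a half turn about z gives the same grasp; the last joint's range is limited). The gripper opens to 93 mm and grips with 3 to 60 N. Pads are 15 mm wide; open, the fingers measure 128 mm over their backs; the gripper's body (75 mm by 188 mm) begins 65 mm behind the grasp point.
Start: joints at [-65.231, 35.231, -0.722, 81.555, 0.464, 63.22, -2.315], TCP at [0.288, 0.583, 0.219] pointing down, gripper open.
Joint ranges: [-178.69, 178.69], [-17.37, 117.87], [-77.05, 75.6], [15.02, 138.74], [-78.02, 258.01], [0.78, 113.62], [-162.83, 162.83]. Speed limits (degrees/s): [159.86, 159.86, 180, 180, 180, 180, 180].

### API

Orientations are given as [roll, pitch, yaw] about the fixed x, y, z axes, in that order (R = Rz(yaw) Ry(pitch) Rx(roll)).
In Python, from cell import env gives the robot as it stands. Calls block until the motion is done:
- env.movep(position, orientation): joint-space move of the TCP to a pose.
- env.move_straight(position, rotation=None, velocity=0.15, force_limit=None): straight line of the TCP; rotation=None keeps the orientation; velocity is the mean speed in m/s. With force_limit (N) it stops when the force on the tool has changed by that much, and returns True; else False.
- env.goto_joints(angles): joint-space move.
- env.grip(opening): opening from 0.0 (shut) to 1.0 (fully open); the grip force is fixed at half the most; returns when the fingers have stopped.
- env.pause(seconds).
- env.inverse_kinematics(position, orientation): joint angles nearest the present ones, or None.
- env.grab_frame(name): name is "scene" or "side" or "wrist"; returns a dict with "frame" (480x640x3 uint8, red, green, blue), "fov_y" (degrees; the focal length in pixels is half the picture's height over the tangent of half this angle, whatever the lens; pixels are square), "cx", "cy" (the principal point, pixels), "pose" (4x4, takes a point from camera to world coordinates); the wrist camera has in their place "tool_from_camera" (4x4, takes a point from camera to tool coordinates, whose origin is the TCP and whose axes are the flange's). Camera axes: x right, y up, looking along -z (the intrinsics and any distortion apply to the point x, -y, -z); pixel columns grow to the right and rows downward; lengths in m; the calibration is good to about 2 mm. A picture is of the moment at which its call begins: read the wrist's pose just before it. There is no depth.
A pose or a line that the arm cannot do raises env.IKError and nothing moves.
- env.finish_job(): hands the job in; it is judged then, once.
Readings, each from a call of its own:
- env.get_time_s(): time.
- env.get_qpos(): joint angles.
- env.get_dq(): joint speeds.
- env.get_effort(): joint torques, N m.
- env.get_position(): TCP position.
- env.get_tool_rot(): TCP orientation.
- env.get_force(): force on the tool from outside, world axes, zero at the start.
- env.get_ft_torque(): the same for the moment, N m.
- env.get_width(): opening from 0.0 (shut) to 1.0 (fully open).
- env.get_gripper_force(): force on a finger pad.
Only numpy, scipy, OpenCV 4.12 (cv2) and the standard library are available. Lean on these libraries where they do the work, as an engineer would, in place of code of your own. Each camera call takes 0.05 s, during which the arm holds its last target. There are 200 camera calls.

## Working session

There is one attempt and no reset: what is moved stays moved. The work goes in short steps, each a Python script; the robot and the scene stay as the last script left them, time stands still between calls to the robot, and variables do not carry over. Pictures are saved under pics/ and viewed, at most 14 in all, crops included, and the job is handed in when it is done.

```bash
ls; mkdir -p pics
cat > h.py <<'E'
import numpy as np, cv2
from cell import env
from scipy.spatial.transform import Rotation as R
def save(n,f): cv2.imwrite('pics/'+n, f[:,:,::-1])
def shot(name):
    if name=='wrist':
        p=np.array(env.get_position()); r=R.from_euler('xyz',env.get_tool_rot(),degrees=True).as_matrix()
    d=env.grab_frame(name)
    if name=='wrist':
        T=np.eye(4);T[:3,:3]=r;T[:3,3]=p; d['pose']=T@np.array(d['tool_from_camera'])
    d['pose']=np.array(d['pose']); return d
def ray(d,u,v):
    f=240/np.tan(np.radians(d['fov_y']/2))
    k=np.array([(u-d['cx'])/f,-(v-d['cy'])/f,-1.0])
    return d['pose'][:3,3], d['pose'][:3,:3]@k
def onz(d,u,v,z):
    o,k=ray(d,u,v); return o+k*(z-o[2])/k[2]
def proj(d,P):
    f=240/np.tan(np.radians(d['fov_y']/2))
    q=np.linalg.inv(d['pose'])@np.append(P,1); return d['cx']+f*q[0]/-q[2], d['cy']-f*q[1]/-q[2]
E
python3 - <<'E'
from h import *
print(env.get_position(),env.get_tool_rot(),env.grip_depth,env.get_time_s())
for n in ('scene','side'):
    d=shot(n); save(n+'0.png',d['frame']); print({k:v for k,v in d.items() if k!='frame'})
E
```

```text
pics
[0.28751919 0.58207038 0.21748029] [-1.79853342e+02  1.07496863e-03  1.53717205e+02] 0.0188 0.0
{'fov_y': 49.50475232882398, 'cx': 318.99927044155834, 'cy': 244.42421131559482, 'pose': array([[ 0.97998693,  0.11807956, -0.16025865,  0.3526473 ],
       [-0.19869899,  0.53166228, -0.82331885, -1.20697249],
       [-0.01201365,  0.83868495,  0.54448437,  0.74986983],
       [ 0.        ,  0.        ,  0.        ,  1.        ]])}
{'fov_y': 43.598812116833635, 'cx': 317.6229383877607, 'cy': 235.48270308324328, 'pose': array([[ 0.84080275,  0.24539448, -0.48252698,  0.00481525],
       [-0.54128685,  0.36842544, -0.75582488, -1.09613059],
       [-0.00770004,  0.89668514,  0.44260193,  0.58898672],
       [ 0.        ,  0.        ,  0.        ,  1.        ]])}
```

View pics/scene0.png

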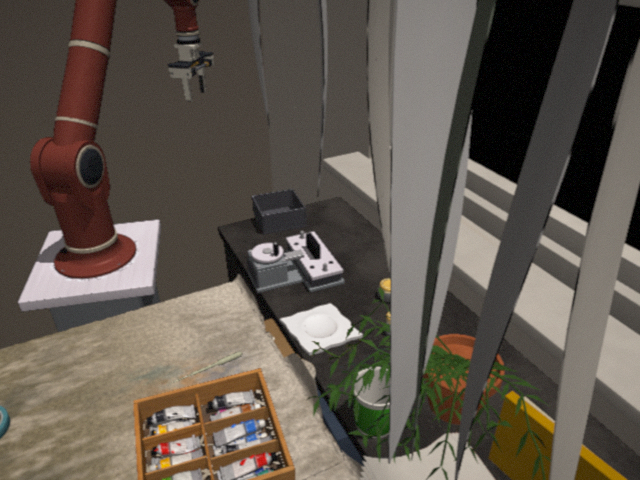

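View pics/side0.png

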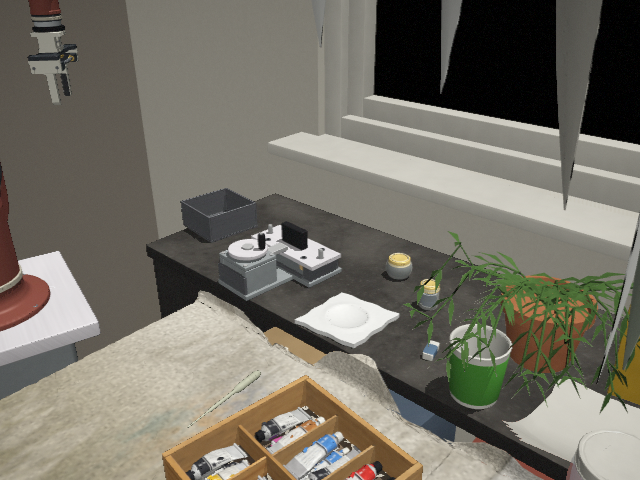

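Side view: crank handle about (262,241), plate handle (294,236), dowel tips (269,227) and (320,250), pad centre (347,319), bin (218,212). The jars, the plant and the eraser (431,350) are off to the right.

Run:
```python
from h import *
for n,pts in (('side',dict(crank=(262,235,.110),dowL=(269,227,.062),dowR=(320,249,.062),handle=(294,230,.084),pad=(347,319,.009),bin=(218,205,.06),wheel=(246,246,.079))),
 ('scene',dict(crank=(276,244,.110),dowL=(303,233,.062),dowR=(326,266,.062),handle=(313,236,.084),pad=(321,327,.009),bin=(278,203,.06),wheel=(266,252,.079)))):
    d=shot(n)
    for k,(u,v,z) in pts.items(): print(n,k,onz(d,u,v,z).round(3))
print(env.grab_frame('wrist')['tool_from_camera'], env.grab_frame('wrist')['fov_y'])
```

```text
side crank [ 0.444 -0.221  0.11 ]
side dowL [ 0.518 -0.108  0.062]
side dowR [ 0.552 -0.247  0.062]
side handle [ 0.53  -0.188  0.084]
side pad [ 0.505 -0.404  0.009]
side bin [0.48  0.059 0.06 ]
side wheel [ 0.426 -0.189  0.079]
scene crank [ 0.446 -0.217  0.11 ]
scene dowL [ 0.526 -0.106  0.062]
scene dowR [ 0.553 -0.259  0.062]
scene handle [ 0.542 -0.16   0.084]
scene pad [ 0.512 -0.4    0.009]
scene bin [0.486 0.068 0.06 ]
scene wheel [ 0.424 -0.198  0.079]
[[ 9.05225406e-04  9.58311482e-01  2.85724138e-01  7.95536528e-02]
 [ 9.99999578e-01 -9.12335431e-04 -1.08228532e-04 -8.10124811e-04]
 [ 1.56959610e-04  2.85724116e-01 -9.58311904e-01 -1.66724075e-01]
 [ 0.00000000e+00  0.00000000e+00  0.00000000e+00  1.00000000e+00]] 69.65605020407901
```

Run:
```python
from h import *
for p in ([.5,-.19,.2],[.425,-.2,.1],[.51,-.4,.1],[.48,.06,.1]):
  for y in (12,-168,102,-78):
    q=env.inverse_kinematics(p,[180,0,y]); print(p,y,None if q is None else np.round(q))
env.movep([.5,-.19,.22],[180,0,-168])
d=shot('wrist'); save('w1.png',d['frame'])
import pickle; pickle.dump(d,open('w1.pkl','wb'))
print(env.get_position(),env.get_tool_rot(),env.get_time_s())
```

```text
[0.5, -0.19, 0.2] 12 [-13.  34.  51. 103. -31.  58. -28.]
[0.5, -0.19, 0.2] -168 [ 13.  26.   8. 102.  -5.  52. 125.]
[0.5, -0.19, 0.2] 102 [ -1.  29.  30. 103. -17.  53.  48.]
[0.5, -0.19, 0.2] -78 [ -19.   40.   65.  103.  -40.   64. -108.]
[0.425, -0.2, 0.1] 12 [  0.  33.  33. 119. -30.  36. -24.]
[0.425, -0.2, 0.1] -168 [ 24.  30.  -2. 118.   1.  32. 123.]
[0.425, -0.2, 0.1] 102 [  5.  32.  26. 119. -24.  34.  60.]
[0.425, -0.2, 0.1] -78 [-16.  46.  65. 119. -55.  53. -87.]
[0.51, -0.4, 0.1] 12 [ 11.  50.  47.  90. -41.  58.  -7.]
[0.51, -0.4, 0.1] -168 [ 34.  42.   4.  89.  -4.  49. 141.]
[0.51, -0.4, 0.1] 102 [ 20.  45.  28.  90. -25.  52.  70.]
[0.51, -0.4, 0.1] -78 [  5.  58.  65.  90. -56.  69. -87.]
[0.48, 0.06, 0.1] 12 [-31.  34.  32. 117. -29.  37. -58.]
[0.48, 0.06, 0.1] -168 [ -5.  31.  -7. 116.   7.  34.  85.]
[0.48, 0.06, 0.1] 102 [-19.  31.  13. 117. -12.  34.  15.]
[0.48, 0.06, 0.1] -78 [ 11.  34. -31. 116.  27.  38. 154.]
[ 0.50042707 -0.18911602  0.2199462 ] [ 1.79979237e+02  1.24296129e-02 -1.67907991e+02] 3.175
```

View pics/w1.png

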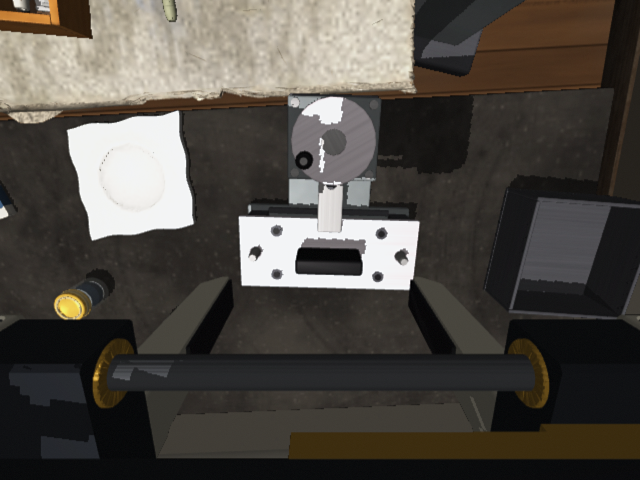

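The wrist view shows the wheel centred near (334,141), the crank top at (303,159), and the plate with corners (240,217), (419,222), (415,290), (240,286). The bar handle is at (329,261), the pad is centred near (131,177), and the bin is on the right.

Run:
```python
from h import *
import pickle; d=pickle.load(open('w1.pkl','rb')); f=d['frame']
hsv=cv2.cvtColor(f,cv2.COLOR_RGB2HSV)
m=((hsv[...,2]>170)&(hsv[...,1]<40)).astype(np.uint8)
for nm,(x0,y0,x1,y1),z in (('pad',(55,100,205,250),.01),('plate',(225,205,430,300),.044)):
    s=np.zeros_like(m); s[y0:y1,x0:x1]=m[y0:y1,x0:x1]
    s=cv2.morphologyEx(s,cv2.MORPH_CLOSE,np.ones((5,5)))
    c=max(cv2.findContours(s,0,2)[0],key=cv2.contourArea)
    w=np.array([onz(d,*p[0],z)[:2] for p in c])
    r=cv2.minAreaRect((w*1000).astype(np.float32)); print(nm,r, w.min(0),w.max(0))
a=onz(d,240,217,.044);b=onz(d,419,222,.044);c=onz(d,415,290,.044);e=onz(d,240,286,.044)
print('plate corners',a,b,c,e,(a+b+c+e)/4, np.linalg.norm(b-a),np.linalg.norm(e-a))
for n,u,v,z in (('crank',303,157,.11),('wheel',334,141,.079),('handle',329,262,.084),('binrimL',486,300,.06),('bintopleft',511,188,.06)): print(n,onz(d,u,v,z).round(4))
g=cv2.resize(f[85:310,225:435],None,fx=2.8,fy=2.6,interpolation=cv2.INTER_CUBIC); save('w1c.png',g)
```

```text
pad ((509.41314697265625, -396.2960205078125), (131.82913208007812, 121.97407531738281), 14.958585739135742) [ 0.43013585 -0.46561428] [ 0.58837971 -0.32671907]
plate ((530.9220581054688, -175.0587158203125), (90.76959991455078, 184.50210571289062), 10.511916160583496) [ 0.4840083  -0.27066682] [ 0.59215193 -0.07913532]
plate corners [ 0.51789715 -0.2696715   0.044     ] [ 0.48458892 -0.08992591  0.044     ] [ 0.5585233  -0.07209495  0.044     ] [ 0.59377329 -0.25855398  0.044     ] [ 0.53869566 -0.17256158  0.044     ] 0.18280566909499588 0.07668629838502135
crank [ 0.4414 -0.2164  0.11  ]
wheel [ 0.4248 -0.194   0.079 ]
handle [ 0.532  -0.1747  0.084 ]
binrimL [ 0.5475 -0.0026  0.06  ]
bintopleft [ 0.4315 -0.0197  0.06  ]
```

View pics/w1c.png

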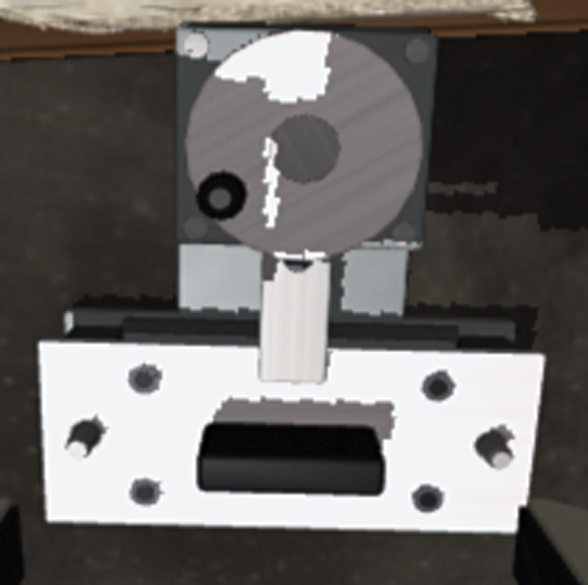

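Run:
```python
from h import *
import pickle; d=pickle.load(open('w1.pkl','rb'))
R_=onz(d,252.1,258.5,.062);L=onz(d,404.6,261.9,.062); print(R_,L,(R_+L)/2,np.linalg.norm(L-R_))
v=L-R_; yaw=np.degrees(np.arctan2(-v[0],v[1])); print('yaw',yaw)
c=np.cos(np.radians(yaw));s=np.sin(np.radians(yaw)); F=(R_+L)/2; print('wheel pred',F[:2]-.114*np.array([c,s]))
W=onz(d,333.8,139.8,.079);C=onz(d,303.9,160.4,.11);print(W,C,np.linalg.norm((C-W)[:2]))
C2=onz(d,303.9,160.4,.11)
```

```text
[ 0.55252129 -0.24835353  0.062     ] [ 0.52394118 -0.09821863  0.062     ] [ 0.53823124 -0.17328608  0.062     ] 0.15283099031191466
yaw 10.77803190749339
wheel pred [ 0.42624231 -0.19460461]
[ 0.42385714 -0.1944301   0.079     ] [ 0.44379749 -0.21515723  0.11      ] 0.02876163647138135
```

Run:
```python
from h import *
rot=[180,0,-169.2]
env.grip(.5)
env.movep([.444,-.215,.14],rot)
print(env.move_straight([.444,-.215,.0845],velocity=.05,force_limit=6), env.get_position(), env.get_force())
env.grip(0); print(env.get_width()*93, env.get_position(), env.get_force(), env.get_time_s())
W=np.array([.425,-.1945]); a0=np.arctan2(-.215-W[1],.444-W[0])
for k in range(1,5):
    a=a0+k*np.radians(15); p=W+.028*np.array([np.cos(a),np.sin(a)])
    env.move_straight([*p,.0845],velocity=.05); print(np.round(env.get_position(),4),np.round(env.get_force(),1),env.get_width()*93)
print(env.get_time_s())
d=shot('wrist'); save('w2.png',d['frame'])
```

```text
False [ 0.44425029 -0.21511075  0.08477742] [-0.1757581   0.12420577  0.22062105]
13.471846530482475 [ 0.44401751 -0.21499664  0.08453877] [-0.12004346  0.37261991  1.13914352] 6.45
[ 0.4494 -0.2086  0.0845] [ 0.2  0.8 -0.3] 13.545061155798578
[ 0.4524 -0.2019  0.0846] [1.4 0.3 0.2] 13.332537493303919
[ 0.4535 -0.1947  0.0846] [1.8 1.  0.7] 13.614558997014022
[ 0.4526 -0.1872  0.0846] [1.5 1.2 0.3] 13.865425736793112
7.65
```

Run:
```python
from h import *
W=np.array([.425,-.1945]); a0=np.arctan2(-.215-W[1],.444-W[0])
k=4;st=15
while True:
    k+=1; a=a0+np.radians(k*15); p=W+.028*np.array([np.cos(a),np.sin(a)])
    hit=env.move_straight([*p,.0845],velocity=.06,force_limit=10); f=np.array(env.get_force())
    ft=f[:2]@[-np.sin(a),np.cos(a)]
    w=env.get_width()*93
    if k%8==0 or hit: print(k*15,round(ft,1),np.round(f,1),round(w,1),np.round(env.get_position(),4),env.get_time_s())
    if hit or ft<-7 or k*15>1120 or w<11: break
print(k*15,ft,np.round(env.get_position(),4),w)
d=shot('wrist'); save('w3.png',d['frame'])
```

```text
120 1.2 [-0.6  2.2  4.9] 13.4 [ 0.432  -0.1672  0.0845] 8.8
240 -0.0 [-0.7 -0.1  4.9] 13.5 [ 0.3975 -0.2013  0.0845] 11.0
360 0.6 [0.2 0.8 5.7] 13.6 [ 0.4441 -0.2142  0.0845] 13.2
480 0.5 [-1.5 -3.   5.3] 13.6 [ 0.4319 -0.167   0.0845] 15.4
600 1.4 [-1.7 -1.8  6. ] 13.6 [ 0.3973 -0.2007  0.0845] 17.6
720 0.9 [0.8 0.5 5. ] 13.6 [ 0.4443 -0.214   0.0845] 19.8
840 1.1 [-1.7 -2.   6.3] 13.3 [ 0.4317 -0.167   0.0845] 22.0
960 -1.0 [-0.   1.   7.3] 13.5 [ 0.3969 -0.1992  0.0845] 24.2
975 -2.5 [-1.1  2.3  7.8] 13.7 [ 0.3969 -0.1992  0.0845] 24.4083
975 -2.5451247965985764 [ 0.3969 -0.1992  0.0845] 13.6871781656131
```

View pics/w3.png

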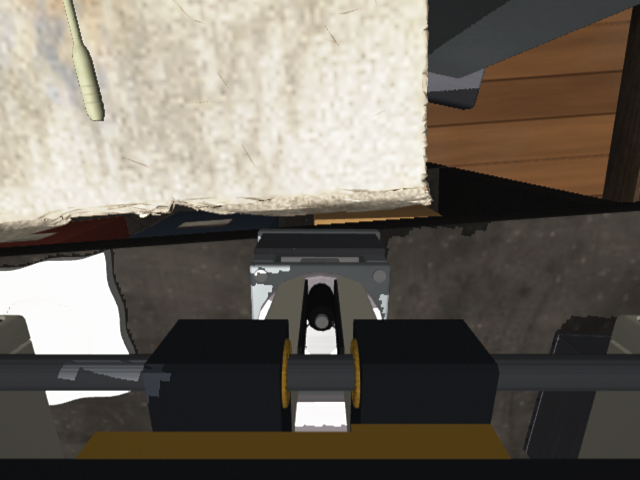

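The picture shows only the gripper around the crank at (320,310). I'll test whether this is the stop by pushing on.

Run:
```python
from h import *
W=np.array([.425,-.1945])
p=np.array(env.get_position())[:2]; a=np.arctan2(*(p-W)[::-1]); a1=a
for k in range(1,30):
    a=a1+np.radians(k*6); q=W+.028*np.array([np.cos(a),np.sin(a)])
    hit=env.move_straight([*q,.0845],velocity=.03,force_limit=12); f=np.array(env.get_force())
    b=np.array(env.get_position())[:2]-W
    ft=f[:2]@[-np.sin(a),np.cos(a)]
    print(k*6,round(np.degrees(np.arctan2(b[1],b[0])-a1),1),round(ft,1),np.round(f,1),hit,round(env.get_width()*93,1))
    if ft<-8 or hit: break
print(env.get_time_s())
```

```text
6 0.0 -3.0 [-0.8  2.9  8.5] False 13.6
12 0.3 -7.4 [-1.3  7.4 11.6] False 13.6
18 0.4 -11.3 [-2.8 11.2 15.2] False 13.2
25.2083
```

Run:
```python
from h import *
p=np.array(env.get_position()); 
env.move_straight(p,velocity=.03); print(env.get_force())
env.grip(.4); p=np.array(env.get_position()); p[2]+=.07; env.move_straight(p)
env.movep([.5,-.19,.22],[180,0,-169.2]); d=shot('wrist'); save('w4.png',d['frame'][85:310,225:435])
import pickle; pickle.dump(d,open('w4.pkl','wb'))
F=np.array([.5382,-.1733]); c,s=np.cos(np.radians(10.8)),np.sin(np.radians(10.8))
for x in (-.022,-.064): print(x,proj(d,[F[0]+c*x,F[1]+s*x,.055]))
cv2.imwrite('pics/w4c.png',cv2.resize(d['frame'][85:310,225:435,::-1],None,fx=2.8,fy=2.6,interpolation=cv2.INTER_CUBIC))
print(env.get_time_s())
```

```text
[0.16578258 0.37637023 7.43621818]
-0.022 (np.float64(329.5317203403447), np.float64(239.80020798389106))
-0.064 (np.float64(329.908880415722), np.float64(198.14699700078853))
27.4917
```

View pics/w4c.png

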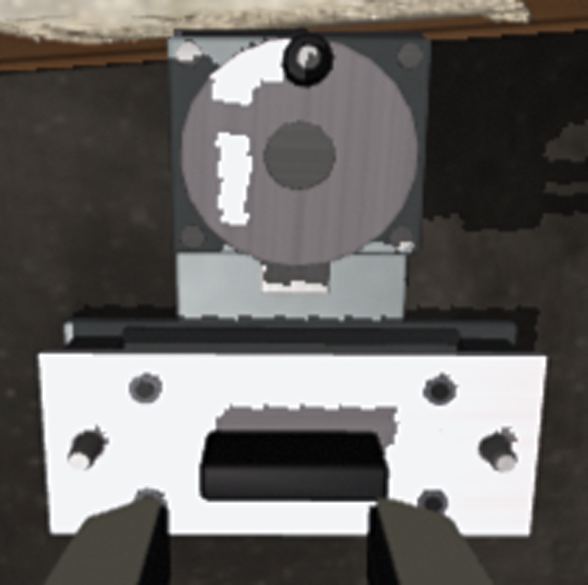

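Toe tip at full-image (330,197) matches the predicted fully-back position (330,198), so the clamp is back. Next is the plate.

Run:
```python
from h import *
rot=[180,0,100.8]; P=np.array([.5385,-.173])
env.grip(.55); env.movep([*P,.13],rot)
print(env.move_straight([*P,.049],velocity=.06,force_limit=6))
f0=np.array(env.get_force()); env.grip(0); f=np.array(env.get_force()); print(env.get_width()*93, env.get_position(), f0,f, env.get_ft_torque(),env.get_time_s())
```

```text
False
15.782591912462221 [ 0.53847158 -0.17299439  0.04902309] [ 0.34959548 -0.37529668 -0.22358211] [-0.81987999  0.42255326  0.76307668] [-0.04541326  0.12116789  0.05989271] 31.3167
```

Run:
```python
from h import *
p=np.array(env.get_position()); 
for z in np.arange(.054,.1101,.007):
    hit=env.move_straight([p[0],p[1],z],velocity=.04,force_limit=15)
    print(round(z,3),hit,np.round(env.get_force(),1),np.round(env.get_ft_torque(),2),round(env.get_width()*93,1))
    if hit: break
d=shot('side'); save('s2.png',cv2.resize(d['frame'][180:400,180:460],None,fx=2.5,fy=2.5)); print(env.get_time_s(),env.get_position())
```

```text
0.054 False [ 0.6  0.6 -2.6] [-0.06  0.06 -0.04] 15.9
0.061 False [-0.2  0.3 -2.5] [-0.03  0.04  0.  ] 15.8
0.068 False [-0.6 -0.6 -3.4] [-0.09  0.05  0.02] 15.7
0.075 False [ 0.5  0.5 -2.7] [-0.05  0.04 -0.01] 16.1
0.082 False [ 0.   1.  -3.7] [-0.09  0.02  0.04] 15.9
0.089 False [ 0.3 -1.5 -3.2] [-0.02  0.02  0.  ] 15.8
0.096 False [-0.7  0.1 -3.3] [-0.01  0.02  0.02] 15.6
0.103 False [-0.5 -0.2 -3.2] [-0.08  0.07  0.01] 16.1
0.11 False [-0.3  0.5 -3.1] [-0.04  0.04 -0.02] 16.0
34.2417 [ 0.53853684 -0.17300147  0.11015144]
```

View pics/s2.png

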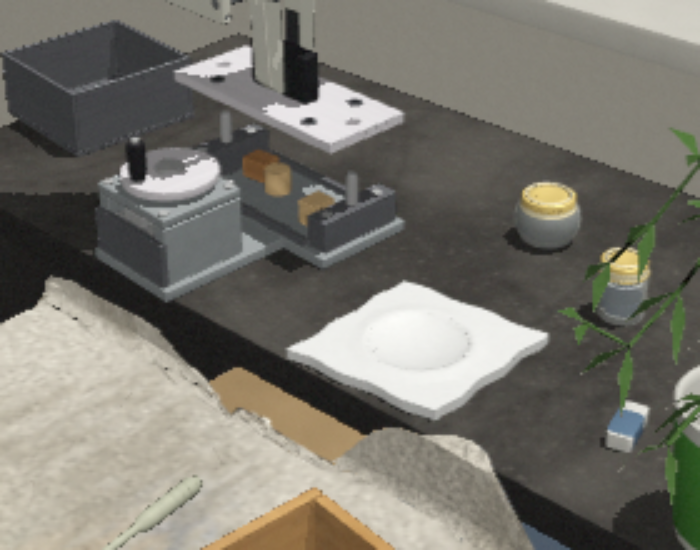

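The plate is lifted level and clear of both dowels, with three offcuts visible in the bed: two battens and a round. Pad corners in the crop are (288,352), (406,283), (549,338) and (433,415).

Run:
```python
from h import *
import pickle
def rep(n,d,c):
    w=np.array([onz(d,*p,.01)[:2] for p in c]); e=w-np.roll(w,-1,0)
    print(n,w.mean(0).round(4),np.degrees(np.arctan2(e[:,1],e[:,0])).round(1)%90,np.linalg.norm(e,axis=1).round(3))
rep('side',shot('side'),[(295.2,320.8),(342.4,293.2),(399.6,315.2),(353.2,346)])
d=pickle.load(open('w1.pkl','rb'))
rep('wrist',d,[(67,128),(180,112),(193,225),(92,240)])
f=d['frame'].astype(int); m=((f.min(2)>150)&(f.max(2)-f.min(2)<35)).astype(np.uint8)
s=np.zeros_like(m); s[105:250,50:205]=m[105:250,50:205]; s=cv2.morphologyEx(s,cv2.MORPH_CLOSE,np.ones((9,9)))
c=max(cv2.findContours(s,0,2)[0],key=cv2.contourArea)
M=cv2.moments(c); print('mom',onz(d,M['m10']/M['m00'],M['m01']/M['m00'],.01), cv2.boundingRect(c))
print('jar',onz(d,72,303,.048))
# disc (dip) in the middle of the pad
print('disc',onz(d,131,178,.009))
```

```text
side [ 0.5068 -0.4025] [13.6 20.  12.9 20.2] [0.121 0.12  0.12  0.118]
wrist [ 0.5098 -0.3953] [19.6 12.5 20.7 13.5] [0.12  0.12  0.118 0.122]
mom [ 0.50567111 -0.39688135  0.01      ] (67, 111, 127, 129)
jar [ 0.65001885 -0.4332672   0.048     ]
disc [ 0.50950023 -0.39812529  0.009     ]
```

Run:
```python
from h import *
P=[.508,-.399]
env.move_straight([.5385,-.2,.12],velocity=.1)
env.move_straight([*P,.12],[180,0,107],velocity=.12); print(np.round(env.get_force(),1),env.get_width()*93)
env.move_straight([*P,.035],velocity=.08)
hit=env.move_straight([*P,.0205],velocity=.02,force_limit=4); print(hit,env.get_position(),np.round(env.get_force(),1),np.round(env.get_ft_torque(),2),env.get_width()*93)
d=shot('side'); save('s3.png',cv2.resize(d['frame'][180:400,180:460],None,fx=2.5,fy=2.5)); print(env.get_time_s())
```

```text
[-0.3  0.2 -2.3] 15.895609090757578
True [ 0.50784444 -0.39874594  0.02170396] [-0.4  0.2  5.3] [-0.08 -0.03 -0.05] 15.929072434431598
38.45
```

View pics/s3.png

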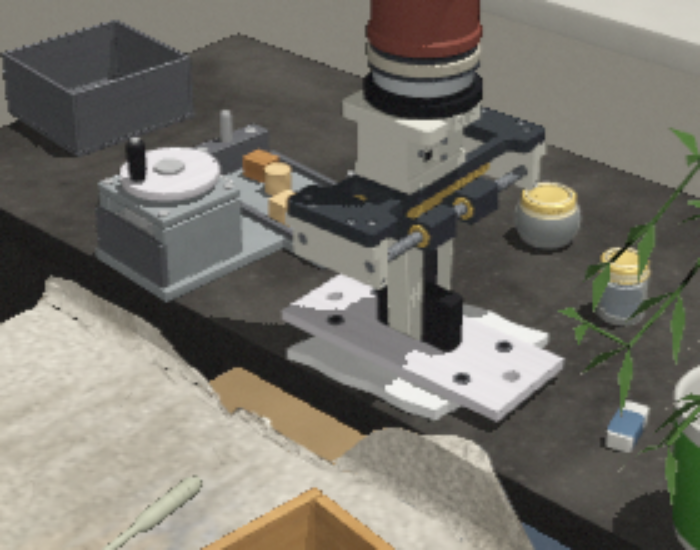

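The plate lies flat on the pad at the expected contact height. Releasing it and looking at the bed.

Run:
```python
from h import *
import pickle
env.grip(.55); p=np.array(env.get_position()); p[2]=.13; env.move_straight(p,velocity=.1)
env.grip(.5)
env.movep([.52,-.21,.24],[180,0,-169.2]); d=shot('wrist'); save('w5.png',d['frame']); pickle.dump(d,open('w5.pkl','wb'));print(env.get_time_s())
```

```text
41.7333
```

View pics/w5.png

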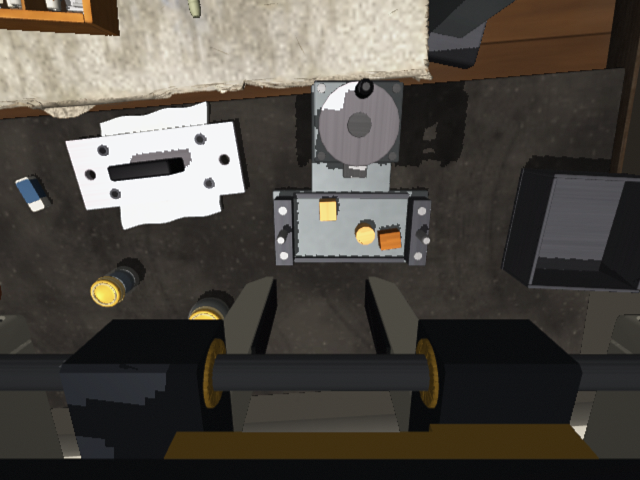

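The plate sits flat on the pad with centre near (158,166). Three offcuts are in the bed: a batten at (328,210), a round at (365,235) and a batten at (390,240).

```bash
cat >> h.py <<'E'
def offcuts(d,box=None):
    hsv=cv2.cvtColor(d['frame'],cv2.COLOR_RGB2HSV)
    m=((hsv[...,0]<28)&(hsv[...,1]>100)&(hsv[...,2]>110)).astype(np.uint8)
    out=[]
    for c in cv2.findContours(m,0,2)[0]:
        if cv2.contourArea(c)<60: continue
        M=cv2.moments(c);u,v=M['m10']/M['m00'],M['m01']/M['m00']
        w=onz(d,u,v,.03)
        x,y=w[:2]-[.5382,-.1733]; C,S=np.cos(np.radians(10.8)),np.sin(np.radians(10.8))
        fx,fy=C*x+S*y,-S*x+C*y
        if abs(fx)>.06 or abs(fy)>.09: continue
        q=np.array([onz(d,*p[0],.03)[:2]*1000 for p in c],np.float32)
        out.append((w.round(4),(round(u),round(v)),(round(fx*1000),round(fy*1000)),np.round(cv2.minAreaRect(q)[1],1),round(cv2.minAreaRect(q)[2],1),cv2.contourArea(c)))
    return out
E
python3 - <<'E'
from h import *
import pickle; d=pickle.load(open('w5.pkl','rb'))
for o in offcuts(d): print(*o)
pl=np.mean([onz(d,u,v,.017) for u,v in ((66,142),(236,121),(245,191),(86,211))],0)
pa=np.mean([onz(d,u,v,.009) for u,v in ((101,121),(207,103),(222,212),(124,228))],0); print(pl,pa)
print('bin',np.mean([onz(d,u,v,.06) for u,v in ((522,167),(503,278))],0))
save('w5c.png',cv2.resize(d['frame'][180:275,265:440],None,fx=4,fy=4,interpolation=cv2.INTER_CUBIC))
E
```

```text
[ 0.5395 -0.1276  0.03  ] (390, 241) (10, 45) [20.  22.9] 14.4 300.0
[ 0.5379 -0.1573  0.03  ] (365, 235) (3, 16) [20.8 20.7] 37.6 246.5
[ 0.5182 -0.2042  0.03  ] (328, 210) (-25, -27) [21.6 18.8] 11.4 288.0
[ 0.50791539 -0.39813052  0.017     ] [ 0.50932046 -0.39511856  0.009     ]
bin [ 0.49204134 -0.01524369  0.06      ]
```

View pics/w5c.png

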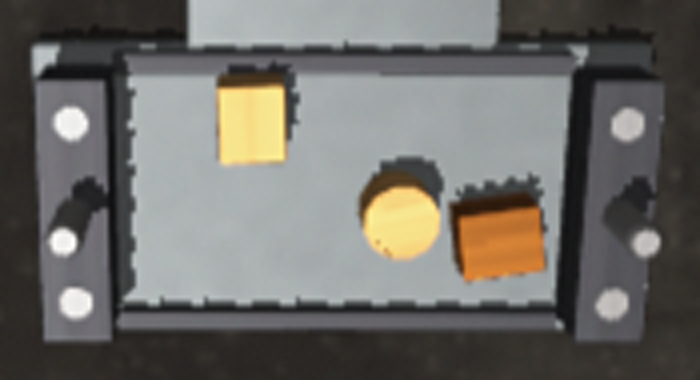

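```bash
cat >> h.py <<'E'
LOOK=([.52,-.19,.24],[180,0,-169.2])
def pick(xy,yaw,op,z,binxy=(.481,.05)):
    env.grip(op/93); env.movep([*xy,.09],[180,0,yaw])
    hit=env.move_straight([*xy,z],velocity=.08,force_limit=6)
    print('down',hit,np.round(env.get_position(),4),np.round(env.get_force(),1))
    if hit: return False
    env.grip(0); w=env.get_width()*93
    env.move_straight([*xy,.14],velocity=.12); w2=env.get_width()*93; print('w',w,w2)
    if w2<12: return False
    env.movep([*binxy,.15],[180,0,yaw]); w3=env.get_width()*93
    d=shot('wrist'); print('at bin',w3)
    if w3<12: return False
    env.move_straight([*binxy,.05],velocity=.12,force_limit=8); env.grip(.45)
    env.move_straight([*binxy,.16],velocity=.2); return d
def look():
    env.movep(*LOOK); d=shot('wrist')
    for o in offcuts(d): print(*o)
    return d
E
python3 - <<'E'
from h import *
d=pick((.5182,-.2042),-169.2,33,.012)
if d is not False:
    save('b1.png',d['frame'])
    import pickle; pickle.dump(d,open('b1.pkl','wb'))
look(); print(env.get_time_s())
E
```

```text
down False [ 0.5186 -0.2044  0.0125] [-0.8  0.2 -0. ]
w 18.75406754554178 18.95778614686026
at bin 19.130848168857533
[ 0.5396 -0.1275  0.03  ] (369, 237) (10, 45) [19.5 23.3] 18.9 303.0
[ 0.5383 -0.1571  0.03  ] (344, 231) (3, 16) [19.9 21.5] 11.0 249.0
50.0
```

View pics/b1.png

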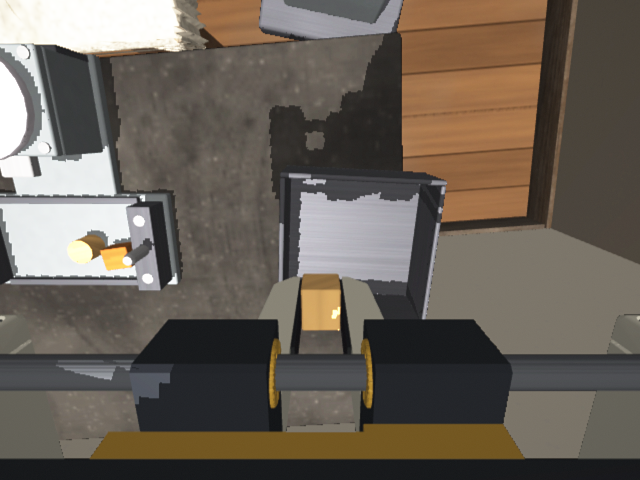

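The bin's near rim corners are at (280,174) and (445,182), and the held piece was about at the bin's far-middle. Computing the true bin centre, then picking the round.

Run:
```python
from h import *
import pickle; d=pickle.load(open('b1.pkl','rb'))
a,b=onz(d,280,174,.06)[:2],onz(d,445,182,.06)[:2]; e=(b-a)/np.linalg.norm(b-a); B=(a+b)/2+.062*np.array([e[1],-e[0]])
print(a,b,np.linalg.norm(b-a),B)
if abs(B[0]-.481)<.04 and abs(B[1]-.05)<.03:
    r=pick((.538,-.1572),100.8,29,.018,B)
    d=look(); pickle.dump(d,open('l2.pkl','wb')); print(env.get_time_s())
```

```text
[0.43565309 0.00852337] [0.41869345 0.12946165] 0.1221216489369879 [0.48857249 0.07760276]
down False [ 0.5384 -0.1574  0.0184] [ 0.6 -0.6 -0.5]
w 19.953733222773053 20.050958934419977
at bin 20.40139215016855
[ 0.5395 -0.1275  0.03  ] (371, 237) (10, 45) [19.6 23.5] 18.4 308.0
59.0667
```

Run:
```python
from h import *
r=pick((.5395,-.1275),105,28,.018,(.489,.085))
d=look(); print(env.get_time_s())
env.movep([.49,-.02,.3],[180,0,-169.2]); d=shot('wrist'); save('fin.png',d['frame'])
```

```text
down False [ 0.5399 -0.1277  0.0184] [0.1 0.7 0.3]
w 19.728400401224416 19.695730439054664
at bin 19.506271205583968
68.025
```

View pics/fin.png

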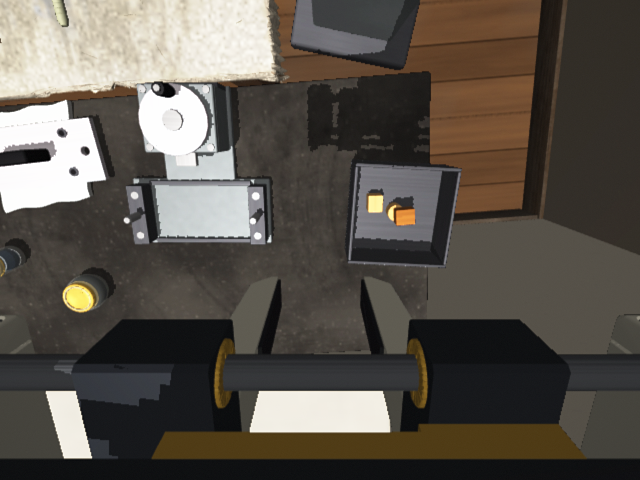

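The bed is empty, all three offcuts are in the bin at (375,203), (393,212) and (404,217), the clamp is back and the plate is on the pad. Handing in.

```bash
python3 -c "
from cell import env
print(env.finish_job())"
```

```text
the job is handed in; nothing more can be done
None
```

I handed the job in at about 68 s on the robot's clock: the clamp is back against its stop, the jig plate lies flat within about 3 mm of the pad's centre, and the three offcuts present are in the bin; no verdict came back.

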